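Hold the second stick-on handle over its tape

ROBOT

A 7-joint arm with a two-finger parallel gripper is mounted at the origin on the work surface. World frame = base frame: x ahead of the robot, y to its left, z up, the work surface at z = 0. Lengths are in m, angles in rad, forces in N, time in s.
With the tool pointing down it reaches from about 0.4 to 0.875 m from the base axis. Payload 6.5 kg.
Tool frame: the origin (TCP) lies midway between the tips of the shut fingers; the grasp point (between the pads) lies ctrl.hold_point_z behind it (ctrl.hold_point_z is the distance from the TCP to the grasp point, in m); z points along the fingers, y is the line along which they close (so a half turn about z gives the same grasp; the last joint's range is limited). The gripper opens to 85 mm and grips with 20 to 120 N. Pads are 22 mm wide; open, the fingers measure 114 mm over their backs; the gripper's body (76 mm by 85 mm) begins 54 mm behind the grasp point. The pads swing forward as they close: fully open they stand 13 mm farther back than shut.
Start: joints at [1.125, 0.536, -0.004, 1.538, 0.003, 1.067, -0.071], TCP at [0.241, -0.604, 0.231] pointing down, gripper open.
Joint ranges: [-2.7, 2.7], [-0.37, 2.16], [-1.27, 1.26], [0.24, 2.4], [-1.31, 4.45], [0.19, 1.91], [-2.76, 2.76]. Speed limits (rad/s): [2.39, 2.39, 3.14, 3.14, 3.14, 3.14, 3.14].

INTERFACE

Orientations are given as [roll, pitch, yaw] about the fixed x, y, z axes, in that order (R = Rz(yaw) Ry(pitch) Rx(roll)).
In Python, from cell import ctrl gives the robot as it stands.
- The arm moves only by the tool servo_tool, never from a script. Its argument "rows" is a list of rows, each a list of 3 entries, a list of its own where there are three numbers: the shift along the tool's x, y, z in units of 25 mm (1.0 is 25 mm), then the turn about the tool's z in rad, then the finger opening in mm, from 0 to 85.4. A call has 1 to 10 rows; each row is the pose to reach, as a shift and turn from the pose commanded when the call began, along the tool's axes at that moment; what a row does not reach only later rows make up. A row lasts 1/10 s, in which the tool goes at most 50 mm and 8.59 degrees, less where a joint would pass 70% of its speed; a pose out of reach is approached as far as the arm can. A call with a gripper value outside its range is refused whole. The fingers move at their own pace and stop on an object; "newtons" is the grip in N (left out, the last holds). Time passes only in rows, so rows that repeat a pose let the fingers close. It gives the time, the measured TCP pose, the force, the opening and the grip force at its end, in the units of the state.
- ctrl.get_obs(): the state, without advancing time (a new reading comes with each control period).
- ctrl.capture(name): name is "side" or "top"; returns a dict with "frame" (420x560x3 uint8, blue, green, red), "mtx" (3x3 intrinsics, pixels), "extrinsics" (4x4, takes a point from camera to world coordinates). Camera axes: x right, y up, looking along -z (the intrinsics and any distortion apply to the point x, -y, -z); pixel columns grow to the right and rows downward; lengths in m; the calibration is good to about 2 mm. A picture is of the moment at which its call begins. There is no depth.
- ctrl.finish_job(): hands the job in; it is judged then, once.
The state is a dict: "clock": time; "qpos": joint angles; "joint_vel": joint speeds; "joint_torque": joint torques, N m; "tool_pos": TCP position; "tool_rot": TCP orientation; "wrist_force": force on the tool from outside, world axes, zero at the start; "wrist_torque": the same for the moment, N m; "finger_gap": finger opening in m; "gripper_force": force on a finger pad.
Only numpy, scipy, OpenCV 4.12 (cv2) and the standard library are available. Lean on these libraries where they do the work, as an engineer would, in place of code of your own. Each camera call takes 0.05 s, during which the arm holds its last target. There are 200 camera calls.

TASK

This wide drawer front takes two stick-on handles in line along its length, and one of them is already on: pick up the loose handle, lift it over the spirit level and hold it squarely over the bare pair of tape pads, a foot above each pad, upright and clear of the tape by no more than 15 mm. The tape grabs at first touch, so the handle must never touch the tape or the drawer front, and leave the fitted handle, the level and the other things on the bench undisturbed. Finish while still holding the handle there, still and in the air; I will check the line and press it home myself.

Things in the scene. Friction and masses are not known exactly. Their poses are not given: they have to be found in the camera images.
- handle_center (a point): Centre of the loose brushed-steel bow handle, half-way up (20 mm above its feet's undersides); it stands on its feet on the bench, across the level from the drawer front. Its bar runs along this point's y (z up): 104 mm long, 12 mm wide (x), 10 mm thick, its middle line 15 mm above this point. Symmetric: either end may lead. About 0.12 kg.
- handle_foot_1 (a point): Centre of the underside of the loose handle's foot at y = -48 mm from its centre; axes as handle_center.
- handle_foot_2 (a point): Centre of the underside of the loose handle's other foot, at y = +48 mm; axes as handle_center.
- handle: The loose handle as a whole, 40 mm high; origin midway between its feet's undersides, 20 mm below handle_center, same axes. Two legs (12 mm in x, 8 mm in y) at y = -48 and +48 mm stand on feet 22 mm (x) by 20 mm (y), 4 mm thick; under the bar it is open for 88 mm between the legs.
- drawer_front: White laminated drawer front, 160 mm (x) by 480 mm (y) by 18 mm, lying face up on a thin black anti-slip mat; it does not move. Origin at the centre of the mat's underside, on the bench, z up. Its white face is 21 mm above the bench.
- place_a (a point): One of two handle places on the drawer front, 120 mm from its centre towards its -y end: midway between two grey foam tape pads, at the height of their tops (1.5 mm above the white face). Pads 22 mm (x) by 20 mm (y), centred 48 mm either side of this point along its y axis; the bar belongs along y. Either the fitted handle stands here or the pads are bare.
- place_b (a point): The other handle place, 120 mm from the drawer front's centre towards its own +y end; otherwise as place_a.
- fitted_center (a point): Centre, half-way up, of the handle already fitted: same shape and size as the loose one, it stands firmly on the pads of either place_a or place_b, its top 62.5 mm above the bench. The place where it is not is the bare one.
- fitted_handle: The fitted handle as a whole; origin under its centre, on the white face; axes as fitted_center (bar along y).
- level_center (a point): Centre of the aluminium spirit level (400 mm along its x axis, 22 mm wide, 50 mm tall) standing loose on its narrow edge between the loose handle and the drawer front; 25 mm above the bench.
- level: The spirit level as a whole; origin under its centre on the bench, x along its length, z up.
- tape_roll_center (a point): Centre of a roll of foam tape, 80 mm across and 19 mm high, lying flat. A bystander.
- roller_center (a point): Middle of a small hand roller, about 185 mm long and 32 mm high, lying along its y axis beyond the drawer front. A bystander.
- pen_center (a point): Middle of a marker pen, 135 mm long and 13 mm high, lying along its y axis near the robot. A bystander.
Not all that is in view belongs to the job. What is shaped like the handle but blue or yellow is not meant.

How it is judged:
By the outcome, as a careful person would: the job done as asked, in the order asked, and still so for the second after the job is handed in, while the arm keeps its last pose, push and grip.
It also fails if it takes over 42 s, if anything falls off the work surface, if the arm or the gripper's body presses on something with over 40 N, if the wrist force passes 120 N, or if a joint passes its speed limit or range.

## Working session

There is one attempt and no reset: what is moved stays moved. The work goes in short steps, Python scripts to look and compute and a tool call to move; the robot and the scene stay as the last step left them, time stands still between calls to the robot, and variables do not carry over. Pictures are saved under pics/ and viewed, at most 10 in all, crops included, and the job is handed in when it is done.

Besides the shell and the picture viewer there is one more tool, called as name([rows], argument=value, ...), one row to a line, values as JSON. servo_tool: Moves the arm, as the interface text tells. Its arguments: {"type":"object","properties":{"rows":{"type":"array"},"newtons":{"type":"number"}},"required":["rows"]}

```bash
mkdir -p pics
python3 - <<'E'
from cell import ctrl
import cv2,numpy as np
for n in("top","side"):
    c=ctrl.capture(n);cv2.imwrite(f"pics/{n}0.png",c["frame"]);np.savez(f"{n}0.npz",**c);print(n,c["mtx"].tolist(),c["extrinsics"].round(4).tolist(),[k for k in c])
o=ctrl.get_obs();print(o,ctrl.hold_point_z)
E
```

```text
top [[418.2797202408295, 0.0, 279.52085419394155], [0.0, 418.2797202408295, 205.204424409733], [0.0, 0.0, 1.0]] [[-0.0279, 0.9795, -0.1994, 0.3505], [-0.9996, -0.026, 0.012, -0.0712], [0.0065, 0.1996, 0.9798, 0.9913], [0.0, 0.0, 0.0, 1.0]] ['frame', 'mtx', 'extrinsics']
side [[427.0831865098919, 0.0, 275.96604255798457], [0.0, 427.0831865098919, 213.74750426365725], [0.0, 0.0, 1.0]] [[-0.923, 0.2407, -0.3003, 0.2043], [-0.3849, -0.5862, 0.7129, 0.753], [-0.0045, 0.7736, 0.6337, 0.8339], [0.0, 0.0, 0.0, 1.0]] ['frame', 'mtx', 'extrinsics']
{'clock': 0.1, 'qpos': array([ 1.1247915 ,  0.53711176, -0.00442874,  1.53879378,  0.00257221,
        1.06731102, -0.07119376]), 'joint_vel': array([ 4.29174809e-04, -1.33689968e-03, -2.33922593e-03, -1.93596344e-03,
       -8.61123005e-04,  3.70619867e-05,  6.26982247e-04]), 'joint_torque': array([ 3.87669657e-03, -5.84563315e+01,  1.05239891e+00, -2.59773785e+01,
        1.26973348e-02,  4.64251352e-03, -3.74932154e-05]), 'tool_pos': array([ 0.2407503 , -0.60313842,  0.23047936]), 'tool_rot': array([-3.13997750e+00,  1.00157202e-04,  3.79860977e-01]), 'wrist_force': array([-0.85121651,  1.09629101,  0.01864142]), 'wrist_torque': array([ 0.02665809, -0.01567297, -0.06211192]), 'gripper_force': 0.0, 'finger_gap': 0.08520473097834978} 0.0187
```

View pics/top0.png

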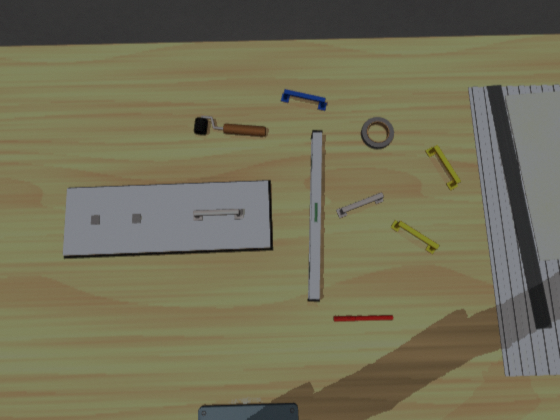

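View pics/side0.png

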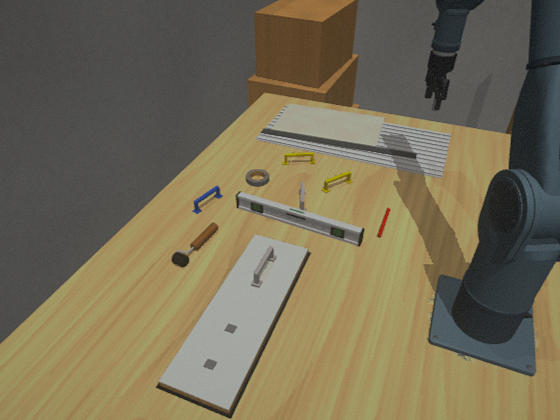

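The top view shows the bare pads near (96,219) and (137,218), the loose handle near (361,205), and the level at column 316. I'll zoom in for exact points.

Run:
```python
import cv2,numpy as np
t=cv2.imread("pics/top0.png");s=cv2.imread("pics/side0.png")
def crop(im,x,y,w,h,k):
    c=cv2.resize(im[y:y+h,x:x+w],None,fx=k,fy=k,interpolation=cv2.INTER_CUBIC)
    c=cv2.convertScaleAbs(c,alpha=1.3)
    for i in range(0,w,10): cv2.line(c,(i*k,0),(i*k,6 if i%50 else 14),(0,0,255),1);cv2.putText(c,str(x+i),(i*k,24),0,.35,(0,0,255),1)
    for j in range(0,h,10): cv2.line(c,(0,j*k),(6,j*k),(0,0,255),1);cv2.putText(c,str(y+j),(8,j*k+4),0,.35,(0,0,255),1)
    return c
a=np.hstack([crop(t,330,185,66,48,6),crop(t,80,195,66,48,6)])
b=np.hstack([crop(s,270,175,66,48,6),crop(s,190,315,66,65,6)[:288]])
cv2.imwrite("pics/z.png",np.vstack([a,b]))
```

```text
(no output)
```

View pics/z.png

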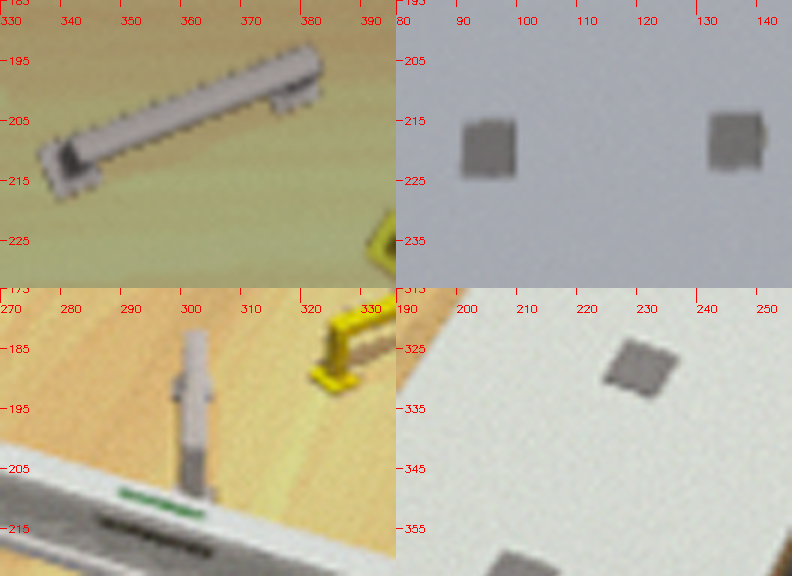

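```bash
cat > h.py <<'E'
import numpy as np,cv2
def ray(c,uv):
    K=c["mtx"];E=c["extrinsics"];p=np.linalg.inv(K)@[uv[0],uv[1],1]
    return E[:3,:3]@[p[0],-p[1],-p[2]],E[:3,3]
def at(c,uv,z):
    d,o=ray(c,uv);return o+d*(z-o[2])/d[2]
def proj(c,P):
    E=c["extrinsics"];q=E[:3,:3].T@(np.array(P)-E[:3,3]);q=c["mtx"]@[q[0],-q[1],-q[2]];return q[:2]/q[2]
def pads(c,boxes,th):
    g=cv2.cvtColor(c["frame"],cv2.COLOR_BGR2GRAY).astype(float);r=[]
    for x,y in boxes:
        s=g[y-11:y+12,x-13:x+14];hi=np.percentile(s,60);lo=s.min()+8
        w=np.clip((hi-s)/(hi-lo),0,1);w[w<.25]=0
        Y,X=np.mgrid[y-11:y+12,x-13:x+14];r.append((((w*X).sum()/w.sum()),(w*Y).sum()/w.sum()))
    return r
E
python3 - <<'E'
from h import *
t=dict(np.load("top0.npz"));s=dict(np.load("side0.npz"))
def line(n,A,B):
    print(n,A.round(4),B.round(4),"mid",((A+B)/2).round(4),"len",np.linalg.norm(A-B).round(4),"ang",np.degrees(np.arctan2(*(A-B)[[1,0]])).round(2))
line("bar",at(t,(342.8,209.7),.04),at(t,(382.7,194.),.04))
for c,b in((t,[(95,219),(136,218)]),(s,[(210,364),(230,328)])):
    p=pads(c,b,0);print(np.round(p,1));line("pads",at(c,p[0],.0225),at(c,p[1],.0225))
line("level",at(t,(317,131),.05),at(t,(314,299),.05))
line("fitted",at(t,(195,213),.0625),at(t,(243,212),.0625))
# predicted handle ends in side
m=(at(t,(342.8,209.7),.04)+at(t,(382.7,194.),.04))/2
for u in((342.8,209.7),(382.7,194.)):print(proj(s,at(t,u,.04)))
print(at(s,(302.3,181.8),.04),at(s,(301.7,201),.04))
E
```

```text
bar [ 0.5296 -0.2292  0.04  ] [ 0.5644 -0.3247  0.04  ] mid [ 0.547  -0.2769  0.04  ] len 0.1017 ang 110.04
[[ 95.1 219.5]
 [136.3 218. ]]
pads [0.5251 0.3495 0.0225] [0.526  0.2534 0.0225] mid [0.5256 0.3015 0.0225] len 0.0961 ang 90.57
[[209.8 363.9]
 [230.3 328.1]]
pads [0.526  0.352  0.0225] [0.5274 0.2558 0.0225] mid [0.5267 0.3039 0.0225] len 0.0961 ang 90.87
level [ 0.7202 -0.177   0.05  ] [ 0.3298 -0.1526  0.05  ] mid [ 0.525  -0.1648  0.05  ] len 0.3912 ang -3.59
fitted [0.5266 0.1085 0.0625] [5.261e-01 3.000e-04 6.250e-02] mid [0.5264 0.0544 0.0625] len 0.1081 ang 89.69
[302.66373797 200.63180193]
[302.56614742 181.44718211]
[ 0.56454687 -0.32248749  0.04      ] [ 0.53166634 -0.2263252   0.04      ]
```

servo_tool([
  [[1,-0.5,0.2],-0.1,85],
  [[2.7,-1.3,0.5],-0.24,85],
  [[4.5,-2.1,0.9],-0.39,85],
  [[6.3,-2.9,1.2],-0.54,85],
  [[8.1,-3.8,1.6],-0.69,85],
  [[9.9,-4.6,2],-0.84,85],
  [[11.7,-5.5,2.3],-0.99,85],
  [[13.5,-6.3,2.7],-1.14,85],
  [[15.2,-7.1,3],-1.29,85],
  [[16.25,-7.6,3.2],-1.43,85],
])

```text
clock: 1.1
tool_pos: [0.5502, -0.2718, 0.1506]
tool_rot: [3.14, -0.002, 1.82]
wrist_force: [0.3, 0.3, 0.0]
finger_gap: 0.085
gripper_force: 0.0
```

servo_tool([
  [[0,0,0],-0.1,85],
  [[0,0,0],-0.1,85],
  [[0,0,0],-0.1,85],
  [[0,0,0],-0.1,85],
])

```text
clock: 1.5
tool_pos: [0.547, -0.2778, 0.1512]
tool_rot: [-3.141, 0.0, 1.906]
wrist_force: [-0.4, 0.1, -0.2]
finger_gap: 0.085
gripper_force: 0.0
```

Run:
```python
from cell import ctrl
from h import *
o=ctrl.get_obs();print(o["clock"],o["tool_pos"],o["tool_rot"],o["qpos"])
c=ctrl.capture("top");s=ctrl.capture("side")
a=cv2.resize(c["frame"][150:270,290:410],None,fx=4,fy=4,interpolation=2);b=cv2.resize(s["frame"][100:250,230:380],(480,480),interpolation=2)
cv2.imwrite("pics/h1.png",cv2.resize(np.hstack([a,b]),(800,400)))
```

```text
1.5 [ 0.54703493 -0.27784505  0.15124002] [-3.14084812e+00  3.89402219e-04  1.90584355e+00] [ 0.69498403  0.60519452 -0.41904749  1.68435888  0.29720174  0.91578416
  0.49436239]
```

View pics/h1.png

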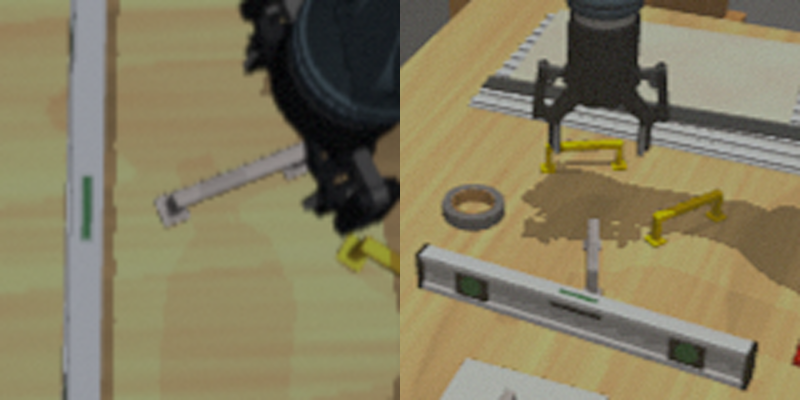

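The gripper hangs above the loose handle, aligned across the bar, and the yellow handles and tape roll are clear of the fingers. I'll descend with the fingers part closed.

servo_tool([
  [[0,0,0.6],0,55],
  [[0,0,1.4],0,55],
  [[0,0,2.2],0,55],
  [[0,0,3],0,55],
  [[0,0,3.8],0,55],
  [[0,0,4.4],0,55],
  [[0,0,4.9],0,55],
  [[0,0,5.2],0,55],
  [[0,0,5.3],0,55],
  [[0,0,5.3],0,55],
], newtons=40)

```text
clock: 2.6
tool_pos: [0.548, -0.2767, 0.0188]
tool_rot: [3.141, 0.0, 1.91]
wrist_force: [0.4, -0.8, -0.5]
finger_gap: 0.055
gripper_force: 0.0
```

Run:
```python
from cell import ctrl
from h import *
o=ctrl.get_obs();print(o["clock"],o["tool_pos"],o["tool_rot"],o["finger_gap"])
c=ctrl.capture("top");s=ctrl.capture("side")
a=cv2.resize(c["frame"][150:270,290:410],None,fx=4,fy=4,interpolation=2);b=cv2.resize(s["frame"][120:230,250:360],(480,480),interpolation=2)
cv2.imwrite("pics/h2.png",cv2.resize(np.hstack([a,b]),(800,400)))
```

```text
2.6 [ 0.54802061 -0.27665076  0.01884714] [3.14140904e+00 1.86431478e-04 1.90978618e+00] 0.05498991447939178
```

View pics/h2.png

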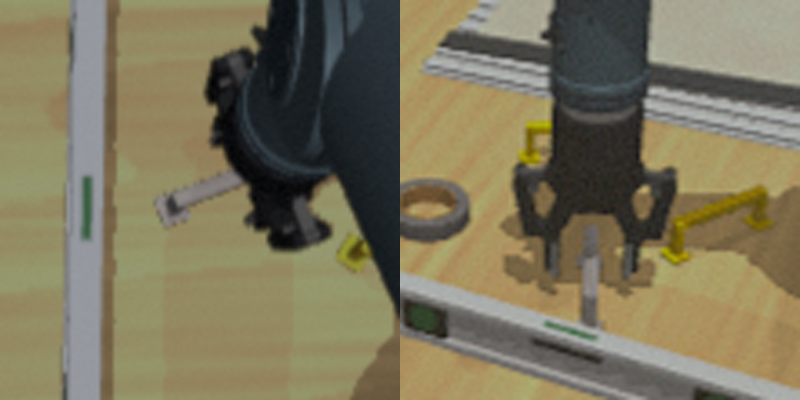

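The open fingers straddle the bar, with the bar centred between them in the side view (≈590,260). Time to close, then lift.

servo_tool([
  [[0,0,0],0,30],
  [[0,0,0],0,20],
  [[0,0,0],0,14],
  [[0,0,0],0,8],
  [[0,0,0],0,4],
  [[0,0,0],0,4],
  [[0,0,0],0,4],
  [[0,0,0],0,4],
  [[0,0,0],0,4],
  [[0,0,0],0,4],
], newtons=50)

```text
clock: 3.7
tool_pos: [0.5482, -0.2767, 0.0191]
tool_rot: [3.141, 0.0, 1.91]
wrist_force: [0.4, 0.3, 5.6]
finger_gap: 0.0108
gripper_force: 49.3
```

servo_tool([
  [[0,0,-0.3],0,4],
  [[0,0,-0.8],0,4],
  [[0,0,-1.5],0,4],
  [[0,0,-2.2],0,4],
  [[0,0,-3],0,4],
  [[0,0,-3.8],0,4],
  [[0,0,-4.4],0,4],
  [[0,0,-4.8],0,4],
  [[0,0,-5],0,4],
  [[0,0,-5],0,4],
])

```text
clock: 4.7
tool_pos: [0.548, -0.2767, 0.1443]
tool_rot: [3.141, 0.001, 1.91]
wrist_force: [0.6, -0.2, -2.4]
finger_gap: 0.0107
gripper_force: 48.9
```

Run:
```python
from cell import ctrl
from h import *
o=ctrl.get_obs();print(o["clock"],o["tool_pos"],o["tool_rot"],o["finger_gap"])
R=cv2.Rodrigues(np.array([0,0,o["tool_rot"][2]]))[0]@np.diag([1,-1,-1.])
print(R.T@(np.array([.526,.303,o["tool_pos"][2]])-o["tool_pos"])/.025, o["tool_rot"][2]-np.radians(90.7))
```

```text
4.7 [ 0.54797514 -0.27669253  0.1442781 ] [3.14120972e+00 5.35045802e-04 1.90978663e+00] 0.010714602848949354
[22.16041019  6.8817405   0.        ] 0.32677300111808494
```

servo_tool([
  [[0.3,0.1,0],0,4],
  [[1,0.3,0],0,4],
  [[2,0.6,0],0,4],
  [[3.2,1,0],0,4],
  [[4.5,1.4,0],0,4],
  [[5.8,1.8,0],0,4],
  [[7.1,2.2,0],0,4],
  [[8.4,2.6,0],0,4],
  [[9.7,3,0],0,4],
  [[11,3.4,0],0,4],
])

```text
clock: 5.7
tool_pos: [0.535, 0.0142, 0.1433]
tool_rot: [-3.14, -0.001, 1.912]
wrist_force: [-0.3, -0.2, -1.4]
finger_gap: 0.011
gripper_force: 48.9
```

servo_tool([
  [[1.3,0.4,0],0.03,4],
  [[2.6,0.8,0],0.07,4],
  [[4,1.25,0],0.12,4],
  [[5.4,1.7,0],0.17,4],
  [[6.8,2.1,0],0.21,4],
  [[8.2,2.55,0],0.25,4],
  [[9.5,2.95,0],0.28,4],
  [[10.4,3.25,0],0.31,4],
  [[11,3.4,0],0.325,4],
  [[11.15,3.48,0],0.327,4],
])

```text
clock: 6.7
tool_pos: [0.523, 0.3066, 0.1432]
tool_rot: [-3.14, -0.001, 1.588]
wrist_force: [0.3, -0.0, -2.0]
finger_gap: 0.0108
gripper_force: 48.9
```

servo_tool([
  [[0,0,0.3],0,4],
  [[0,0,0.8],0,4],
  [[0,0,1.2],0,4],
  [[0,0,1.6],0,4],
  [[0,0,1.8],0,4],
  [[0,0,1.9],0,4],
  [[0,0,1.9],0,4],
])

```text
clock: 7.4
tool_pos: [0.5258, 0.3027, 0.096]
tool_rot: [-3.141, 0.0, 1.583]
wrist_force: [0.3, -0.8, -1.3]
finger_gap: 0.0106
gripper_force: 48.9
```

Run:
```python
from cell import ctrl
from h import *
o=ctrl.get_obs();print(o["clock"],o["tool_pos"],o["tool_rot"],o["finger_gap"])
c=ctrl.capture("top");s=ctrl.capture("side");np.savez("top3.npz",**c);np.savez("side3.npz",**s)
a=cv2.resize(c["frame"][180:260,70:150],(400,400),interpolation=2);b=cv2.resize(s["frame"][280:380,180:280],(400,400),interpolation=2)
cv2.imwrite("pics/h3.png",np.hstack([a,b]))
```

```text
7.4 [0.52580428 0.30273059 0.09597675] [-3.14121955e+00  1.20272854e-04  1.58270616e+00] 0.010584602984623647
```

View pics/h3.png

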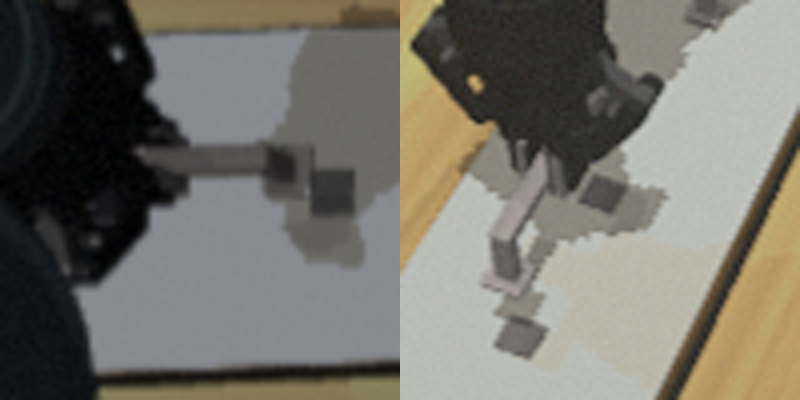

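Handle upright in the grip; in the top view its foot edge is at (290,170) in the crop and its pad at (332,190), and the side view agrees. I'll go lower and compare with an overlay of the predicted outline.

servo_tool([
  [[0,0,0.3],0,4],
  [[0,0,0.7],0,4],
  [[0,0,1.1],0,4],
  [[0,0,1.3],0,4],
  [[0,0,1.4],0,4],
  [[0,0,1.4],0,4],
  [[0,0,1.4],0,4],
])

```text
clock: 8.2
tool_pos: [0.5261, 0.303, 0.0615]
tool_rot: [3.141, -0.0, 1.583]
wrist_force: [0.6, 0.8, -1.4]
finger_gap: 0.0107
gripper_force: 48.9
```

```bash
cat > ov.py <<'E'
from cell import ctrl
from h import *
import sys
def run(name,ctr,yaw,footz,pad=(.526,.3028),pyaw=np.radians(0.7)):
    out=[]
    for n,(x,y,w) in(("top",(78,190,75)),("side",(175,300,80))):
        c=ctrl.capture(n);k=400//w;im=cv2.resize(c["frame"][y:y+w,x:x+w],None,fx=k,fy=k,interpolation=cv2.INTER_CUBIC)
        im=cv2.convertScaleAbs(im,alpha=1.4,beta=20)
        def poly(o,a,y0,dx,dy,z,col):
            q=[]
            for sx,sy in((-1,-1),(-1,1),(1,1),(1,-1)):
                u,v=sx*dx,y0+sy*dy
                p=proj(c,(o[0]+u*np.cos(a)-v*np.sin(a),o[1]+u*np.sin(a)+v*np.cos(a),z));q.append((p+.5-[x,y])*k)
            cv2.polylines(im,[np.int32(q)],True,col,1)
        for s in(-.048,.048):
            poly(pad,pyaw,s,.011,.010,.0225,(0,160,0));poly(ctr,yaw,s,.011,.010,footz,(0,0,255))
        poly(ctr,yaw,0,.006,.052,footz+.04,(255,0,0));out.append(im[:375,:375])
    out=[cv2.resize(o,(400,400)) for o in out];cv2.imwrite(name,np.hstack(out))
E
python3 - <<'E'
from ov import *
o=ctrl.get_obs();p=o["tool_pos"];print(o["clock"],p,o["tool_rot"])
run("pics/h4.png",p[:2],o["tool_rot"][2]-np.pi/2,p[2]-.019)
E
```

```text
8.2 [0.52605293 0.30304465 0.06147307] [ 3.14125570e+00 -2.79574918e-04  1.58288478e+00]
```

View pics/h4.png

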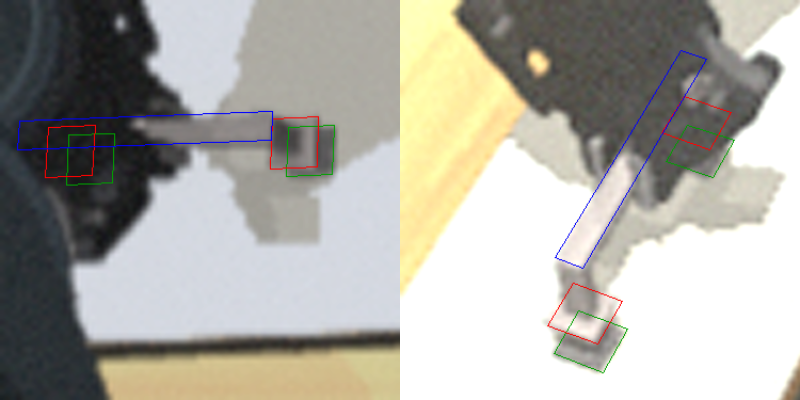

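Run:
```python
from ov import *
o=ctrl.get_obs();p=o["tool_pos"]
fs=[ctrl.capture("top") for _ in range(6)];c=fs[0]
g=np.mean([cv2.cvtColor(f["frame"],cv2.COLOR_BGR2GRAY).astype(float) for f in fs],0)
print("rows 207-220");
for x in range(106,132,2):print(x,g[207:221,x].astype(int))
s=[ctrl.capture("side") for _ in range(6)]
h=np.mean([f["frame"].astype(float) for f in s],0);f=np.mean([q["frame"].astype(float) for q in fs],0)
a=cv2.resize(f[205:229,100:148].astype(np.uint8),(780,390),interpolation=2)
b=cv2.resize(h[320:380,195:245].astype(np.uint8),None,fx=3,fy=3)
lut=lambda i:cv2.convertScaleAbs(i,alpha=1.3)
cv2.imwrite("pics/h5.png",lut(a))
for n,cc in(("top",c),("side",s[0])):
  for y0 in(.052,-.052): 
    for sx in(-.006,.006):
      a_=o["tool_rot"][2]-np.pi/2
      print(n,y0,sx,proj(cc,(p[0]+sx*np.cos(a_)-y0*np.sin(a_),p[1]+sx*np.sin(a_)+y0*np.cos(a_),p[2]+.021)).round(2))
hs=h.mean(2)
print("side rows, cols 198-226")
for y in range(334,358,3):print(y,hs[y,198:226].astype(int))
```

```text
rows 207-220
106 [ 4 18 30 23 16 47 73 71 59 20  8  8  9  5]
108 [14 26 33 23 19 47 72 75 64 35 32 33 31 16]
110 [44 19 29 29 27 48 72 75 74 63 37 34 35 31]
112 [133 130 114  66  42  56  72  75  75  70  51  33  39  50]
114 [139 139 138 134 117  81  74  75  76  72  83 118 132 133]
116 [139 139 139 137 124  89  78  76  76  71  75 111 133 136]
118 [139 138 135 125  99  83  82  84  82  72  69  93  96  98]
120 [126 105 101 104  97  86  83  84  84  75  72  94  98  97]
122 [107 106 106 106  99  85  83  85  84  77  79 104 107 106]
124 [107 107 107 104  94  82  83  85  84  78  79 104 107 107]
126 [108 108 106 100  83  82  83  86  84  79  83 105 107 107]
128 [107 108 106 101  85  77  77  76  76  65  62  84  88  88]
130 [107 107 108 106  94  56  37  35  34  36  40  52  66  73]
top 0.052 -0.006 [ 80.77 217.47]
top 0.052 0.006 [ 81.07 212.1 ]
top -0.052 -0.006 [128.32 215.67]
top -0.052 0.006 [128.49 210.31]
side 0.052 -0.006 [208.79 349.66]
side 0.052 0.006 [203.53 347.71]
side -0.052 -0.006 [232.05 310.59]
side -0.052 0.006 [227.12 308.94]
side rows, cols 198-226
334 [186 187 188 186 188 190 18
[... 220 characters left out ...]
187 186 187 187 187 188 188 190 173 156 152 148 148 151 142 107
  93 117 125 125 128 132 132 131 134 135]
343 [188 186 186 188 188 187 188 188 177 158 151 153 158 160 157 121  91 110
 122 122 120 121 121 119 118 118 118 117]
346 [187 187 187 187 188 188 189 167 149 152 156 159 160 130  90 106 122 122
 121 120 118 151 179 184 184 176 176 184]
349 [187 188 187 188 188 188 154 124 146 162 163 137 105 118 132 126 121 120
 116 153 181 182 182 182 181 182 182 181]
352 [187 187 187 188 187 192 159 107  95  99  99  92  80 102 128 133 130 158
 185 190 184 183 181 181 182 182 182 181]
355 [187 186 187 188 189 190 167 117  95  99 100  98  90  85 125 151 157 164
 179 189 188 184 181 182 181 181 181 183]
```

View pics/h5.png

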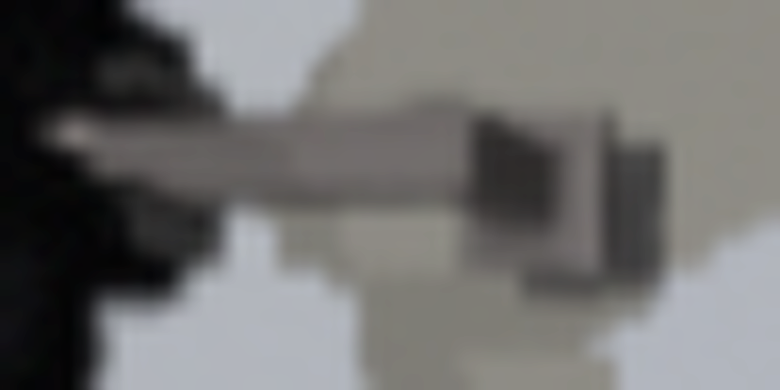

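The outlines fit within about 1 mm: in the top zoom the bar end is at column 128.4 (128.4 predicted) and the foot covers the predicted rows. I'll do the final descent to about 8 mm clearance.

servo_tool([
  [[0,0,0.1],0,4],
  [[0,0,0.2],0,4],
  [[0,0,0.3],0,4],
  [[0,0,0.4],0,4],
  [[0,0,0.46],0,4],
  [[0,0,0.48],0,4],
  [[0,0,0.48],0,4],
  [[0,0,0.48],0,4],
  [[0,0,0.48],0,4],
])

```text
clock: 9.8
tool_pos: [0.526, 0.3029, 0.0494]
tool_rot: [3.141, -0.0, 1.583]
wrist_force: [0.4, 0.9, -1.8]
finger_gap: 0.0108
gripper_force: 48.9
```

Run:
```python
from ov import *
o=ctrl.get_obs();p=o["tool_pos"];print(o["clock"],p,o["tool_rot"])
run("pics/h6.png",p[:2],o["tool_rot"][2]-np.pi/2,p[2]-.019)
```

```text
9.8 [0.52595563 0.30289477 0.04941143] [ 3.14138743e+00 -1.01957190e-04  1.58283028e+00]
```

View pics/h6.png

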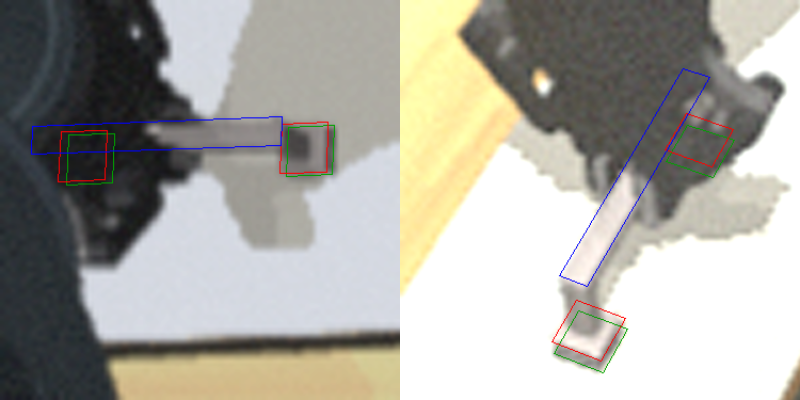

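In both views the visible feet lie just above their pads (top about (307,150), side about (590,335)). The wrist force is steady, so nothing is touching. Handing in.

```bash
python3 -c "
from cell import ctrl
print(ctrl.finish_job())"
```

```text
the job is handed in; nothing more can be done
None
```

I handed the job in with the loose handle held still and upright, squarely over the bare pads and about 8 mm clear of the tape; I saw no contact with the tape, drawer front, level or anything else.

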